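Point and check: shut the valve that was left open

TASK

One of the three ball valves was left open: its red lever lies roughly along its pipe instead of square across it. Check it off the point-and-check way: hold the fingertips just above the nut at the top of that valve, a few centimetres at most and without touching it, for at least one second; then gently push its lever fully shut with the outside of the fingers, not gripping it; then point at the same nut again, just above and clear of it, and finish there, still pointing. Do not bring the fingertips close over the nuts of the other two valves, and leave them and the loose things on the bench as they are.

Things in the scene. Friction and masses are not known exactly. Their poses are not given: they have to be found in the camera images.
- board_1: Valve board (three alike): plywood foot 80 x 130 x 18 mm screwed to the bench, carrying a brass half-inch ball valve with a red flat lever in the middle of a short capped copper pipe. Origin: centre of the underside, on the table; own y runs along the pipe, own z up. The pipe is 21 to 26 mm thick, up to 65 mm either side of the centre, its axis 36 mm above the table (pipe parts reach 49 mm high, the brass body 53 mm).
- hub_1 (a point): Top of the nut that holds the lever, the valve's highest point: on the lever's turning axis, straight above the origin of its board, 75 mm above the table. Fixed to the board: it has the board's orientation and does not turn with the lever.
- valve_1_lever (a joint): Angle of that valve's red lever, rad, hard stops at both ends. 0: the lever lies along the pipe, its free end towards the board's -y (fully open). 1.571: square across the pipe, free end towards the board's +x, away from the robot (fully shut). It grows anticlockwise seen from above. Friction 0.05 N m (about 1 N at the free end); it stays where it is left.
- lever_end_1 (a point): Point on the top face of the red lever near its free end, 71 mm from the turning axis, 68 mm above the table; own -y points along the lever to the free end, 9 mm further on. The lever is 17 mm wide and 3.5 mm thick (64.5 to 68 mm above the table), with nothing but the pipe and the board under its outer part.
- board_2: Valve board (three alike): plywood foot 80 x 130 x 18 mm screwed to the bench, carrying a brass half-inch ball valve with a red flat lever in the middle of a short capped copper pipe. Origin: centre of the underside, on the table; own y runs along the pipe, own z up. The pipe is 21 to 26 mm thick, up to 65 mm either side of the centre, its axis 36 mm above the table (pipe parts reach 49 mm high, the brass body 53 mm).
- hub_2 (a point): Top of the nut that holds the lever, the valve's highest point: on the lever's turning axis, straight above the origin of its board, 75 mm above the table. Fixed to the board: it has the board's orientation and does not turn with the lever.
- valve_2_lever (a joint): Angle of that valve's red lever, rad, hard stops at both ends. 0: the lever lies along the pipe, its free end towards the board's -y (fully open). 1.571: square across the pipe, free end towards the board's +x, away from the robot (fully shut). It grows anticlockwise seen from above. Friction 0.05 N m (about 1 N at the free end); it stays where it is left.
- lever_end_2 (a point): Point on the top face of the red lever near its free end, 71 mm from the turning axis, 68 mm above the table; own -y points along the lever to the free end, 9 mm further on. The lever is 17 mm wide and 3.5 mm thick (64.5 to 68 mm above the table), with nothing but the pipe and the board under its outer part.
- board_3: Valve board (three alike): plywood foot 80 x 130 x 18 mm screwed to the bench, carrying a brass half-inch ball valve with a red flat lever in the middle of a short capped copper pipe. Origin: centre of the underside, on the table; own y runs along the pipe, own z up. The pipe is 21 to 26 mm thick, up to 65 mm either side of the centre, its axis 36 mm above the table (pipe parts reach 49 mm high, the brass body 53 mm).
- hub_3 (a point): Top of the nut that holds the lever, the valve's highest point: on the lever's turning axis, straight above the origin of its board, 75 mm above the table. Fixed to the board: it has the board's orientation and does not turn with the lever.
- valve_3_lever (a joint): Angle of that valve's red lever, rad, hard stops at both ends. 0: the lever lies along the pipe, its free end towards the board's -y (fully open). 1.571: square across the pipe, free end towards the board's +x, away from the robot (fully shut). It grows anticlockwise seen from above. Friction 0.05 N m (about 1 N at the free end); it stays where it is left.
- lever_end_3 (a point): Point on the top face of the red lever near its free end, 71 mm from the turning axis, 68 mm above the table; own -y points along the lever to the free end, 9 mm further on. The lever is 17 mm wide and 3.5 mm thick (64.5 to 68 mm above the table), with nothing but the pipe and the board under its outer part.
- flux_tin: Bystander: loose round flux tin, 58 mm across, 27 mm high; origin at the centre of its underside.
- solder_spool: Bystander: loose grey solder spool lying on its flange, 53 mm across, 30 mm high; origin at the centre of its underside.
- thread_tape: Bystander: loose yellow and blue roll of thread seal tape, 49 mm across, 17 mm high; origin at the centre of its underside.
- copper_coupling: Bystander: loose upright copper pipe coupling, 24 mm across, 36 mm high; origin at the centre of its underside.

How it is judged:
On the way, in this order (a step that is already met when the one before it is completed fails the run):
1. point at the open valve: fingertips just above its nut, untouched, for a second (horizontal distance between the grasp point and hub_1 below 0.025 m and z of the grasp point in the frame of hub_1 between 0.021 and 0.08 m and contact force between board_1 and anything else below 0.2 N and value of joint valve_1_lever below 0.5 rad), for 1 s.
2. its lever is pushed shut (value of joint valve_1_lever above 1.42 rad), for 0.1 s.
At the end, for the whole second after the job is handed in: All three levers square across their pipes (past 1.42 rad), the robot still pointing at the valve that was open: the grasp point within 25 mm sideways of its nut and 21 to 80 mm above it (fingertips about 2 to 60 mm above), nothing touching the valve, and no loose thing moved 15 mm from its start (horizontal distance between the grasp point and hub_1 below 0.025 m and z of the grasp point in the frame of hub_1 between 0.021 and 0.08 m and contact force between board_1 and anything else below 0.2 N and value of joint each of valve_1_lever, valve_2_lever, valve_3_lever above 1.42 rad and distance of each of flux_tin, solder_spool, thread_tape, copper_coupling from where it was at the start of the episode below 0.015 m).
It fails at once if a lever of a valve that was shut is moved (value of joint any of valve_2_lever, valve_3_lever below 1.42 rad).
It fails at once if the robot points at a valve that was shut (fingertips within about 35 mm above its nut) ((horizontal distance between the grasp point and hub_2 below 0.02 m and z of the grasp point in the frame of hub_2 between 0.021 and 0.055 m) or (horizontal distance between the grasp point and hub_3 below 0.02 m and z of the grasp point in the frame of hub_3 between 0.021 and 0.055 m)).
It fails at once if a loose thing is moved or lifted (distance of any of flux_tin, solder_spool, thread_tape, copper_coupling from where it was at the start of the episode above 0.015 m).
It fails at once if the lever is taken between the fingers (x of the grasp point in the frame of lever_end_1 between -0.008 and 0.008 m and y of the grasp point in the frame of lever_end_1 between -0.012 and 0.05 m and z of the grasp point in the frame of lever_end_1 below 0.012 m).
It fails at once if the valve is forced (over 30 N) (contact force between board_1 and anything else above 30 N).
It also fails if it takes over 48 s, if anything falls off the work surface, if the arm or the gripper's body presses on something with over 40 N, if the wrist force passes 120 N, or if a joint passes its speed limit or range.

ROBOT

A 7-joint arm with a two-finger parallel gripper is mounted at the origin on the work surface; the furniture and walls round the work are solid. World frame = base frame: x ahead of the robot, y to its left, z up, the work surface at z = 0. Lengths are in m, angles in rad, forces in N, time in s.
With the tool pointing down it reaches from about 0.4 to 0.9 m from the base axis. Payload 5.5 kg.
Tool frame: the origin (TCP) lies midway between the tips of the shut fingers; the grasp point (between the pads) lies 19 mm behind it (tcp_to_grasp is the z of the grasp point in the tool frame, in m); z points along the fingers, y is the line along which they close (so a half turn about z gives the same grasp; the last joint's range is limited). The gripper opens to 92 mm and grips with 3 to 60 N. Pads are 19 mm wide; open, the fingers measure 130 mm over their backs; the gripper's body (75 mm by 190 mm) begins 47 mm behind the grasp point.
Start: joints at [1.484, 0.501, -0.427, 1.55, 0.221, 1.138, -0.21], TCP at [0.223, -0.611, 0.227] pointing down, gripper open.
Joint ranges: [-2.88, 2.88], [-0.31, 2.03], [-1.54, 1.56], [0.2, 2.42], [-1.41, 4.55], [0.19, 2.02], [-2.57, 2.57]. Speed limits (rad/s): [2.57, 2.57, 3.14, 3.14, 3.14, 3.14, 3.14].

INTERFACE

Orientations are given as a 3x3 rotation matrix whose columns are the frame's x, y, z axes.
In Python, from bench import * gives the robot as it stands.
- The arm moves only by the tool jog_arm, never from a script. Its argument "moves" is a list of rows, each a list of 7 numbers: the turn, a rotation vector about the tool's x, y, z in rad, then the shift along the tool's x, y, z in mm, then the opening, from 0 (shut) to 1 (fully open). In form: [[wx, wy, wz, x, y, z, gripper], ...]. A call has 1 to 5 rows; each row shifts and turns the commanded pose from where the row before left it, along the tool's axes as they then stand; what a row does not reach is not made up. A row lasts 1/10 s, in which the tool goes at most 50 mm and 8.59 degrees, less where a joint would pass 70% of its speed; a pose out of reach is approached as far as the arm can. A call with a gripper value outside its range is refused whole. The fingers move at their own pace and stop on an object; "newtons" is the grip in N (left out, the last holds). Time passes only in rows, so rows that do not move let the fingers close. It gives the time, the measured TCP pose, the force, the opening and the grip force at its end, in the units of the state.
- sense(): the state, without advancing time (a new reading comes with each control period).
- snapshot(name): name is "scene" or "side" or "wrist"; returns a dict with "img" (400x640x3 uint8, blue, green, red), "K" (3x3 intrinsics, pixels), "pose" (4x4, takes a point from camera to world coordinates). Camera axes: x right, y up, looking along -z (the intrinsics and any distortion apply to the point x, -y, -z); pixel columns grow to the right and rows downward; lengths in m; the calibration is good to about 2 mm. A picture is of the moment at which its call begins. There is no depth.
- job_done(): hands the job in; it is judged then, once.
Trained networks look in a picture, given as the dict that the camera call returned (one of the last four; its "shot" number tells which), for a name from the list of things; names that differ only in an ending like _2 or _b are one class to them, and where a whole thing is asked for, a point or a joint stands for the part that bears it (a point fixed in the world has none). Each returns a list of dicts, best first, with "conf" (0 to 1); they miss things now and then, are a little off and sometimes report something else, mostly with a low value. They report only what shows in the picture. A call takes as long as a camera call.
- spot_in(picture, label): "point" ([x, y, z] in m, in world coordinates, good to about 4 mm: the middle of the surface that is visible of it).
The state is a dict: "clock": time; "joint_positions": joint angles; "qvel": joint speeds; "effort": joint torques, N m; "tool_pos": TCP position; "eef_rot": TCP orientation; "contact_force": force on the tool from outside, world axes, zero at the start; "torque": the same for the moment, N m; "width": finger opening in m; "grasp_force": force on a finger pad.
Only numpy, scipy, OpenCV 4.12 (cv2) and the standard library are available. Lean on these libraries where they do the work, as an engineer would, in place of code of your own. Each camera call takes 0.05 s, during which the arm holds its last target. There are 200 camera calls.

## Working session

There is one attempt and no reset: what is moved stays moved. The work goes in short steps, Python scripts to look and compute and a tool call to move; the robot and the scene stay as the last step left them, time stands still between calls to the robot, and variables do not carry over. Pictures are saved under pics/ and viewed, at most 10 in all, crops included, and the job is handed in when it is done.

Besides the shell and the picture viewer there is one more tool, called after "Request:" by a JSON object that holds its "fn" and its "kwargs", one argument or row to a line. jog_arm: Moves the arm, as the interface text tells. Its arguments: {"type":"object","properties":{"moves":{"type":"array","items":{"type":"array","items":{"type":"number"}}},"newtons":{"type":"number"}},"required":["moves"]}

```bash
mkdir -p pics
python3 - <<'E'
from bench import *
import cv2
s=sense();print(s['clock'],s['tool_pos'],s['eef_rot'],s['width'])
for n in ("scene","side"):
    p=snapshot(n);cv2.imwrite(f"pics/{n}1.png",p["img"])
    for l in ("board_1","hub_1","lever_end_1","valve_1_lever","flux_tin","solder_spool","thread_tape","copper_coupling"):
        try: print(n,l,[([round(float(v),3) for v in d["point"]],round(d["conf"],2)) for d in spot_in(p,l)])
        except Exception as e: print(n,l,e)
E
```

```text
0.0 [ 0.22246733 -0.60996922  0.22567495] [[ 9.39408513e-01  3.42799162e-01 -6.17272882e-04]
 [ 3.42799712e-01 -9.39406641e-01  1.87628328e-03]
 [ 6.33180902e-05 -1.97419745e-03 -9.99998049e-01]] 0.09173069405580295
scene board_1 [([0.519, -0.002, 0.018], 0.83), ([0.524, 0.168, 0.017], 0.76), ([0.509, -0.192, 0.019], 0.6)]
scene hub_1 [([0.52, -0.0, 0.018], 0.76), ([0.511, -0.188, 0.02], 0.71), ([0.519, 0.159, 0.016], 0.7)]
scene lever_end_1 [([0.552, -0.194, 0.071], 0.63), ([0.54, 0.122, 0.068], 0.55), ([0.564, -0.004, 0.069], 0.51)]
scene valve_1_lever [([0.539, 0.123, 0.069], 0.86), ([0.508, -0.187, 0.018], 0.35)]
scene flux_tin [([0.369, 0.025, 0.03], 0.65)]
scene solder_spool [([0.385, -0.088, 0.035], 0.63)]
scene thread_tape [([0.367, 0.119, 0.017], 0.65)]
scene copper_coupling [([0.379, -0.181, 0.024], 0.56)]
side board_1 [([0.531, -0.025, 0.015], 0.91), ([0.53, 0.127, 0.017], 0.79), ([0.515, -0.209, 0.022], 0.75)]
side hub_1 [([0.509, -0.213, 0.017], 0.95), ([0.527, -0.025, 0.016], 0.88), ([0.533, 0.13, 0.018], 0.84)]
side lever_end_1 [([0.555, -0.204, 0.075], 0.76), ([0.545, 0.114, 0.066], 0.47)]
side valve_1_lever [([0.542, 0.117, 0.071], 0.67)]
side flux_tin [([0.379, 0.002, 0.024], 0.92)]
side solder_spool [([0.385, -0.105, 0.028], 0.92), ([0.514, -0.208, 0.024], 0.41), ([0.38, -0.195, 0.024], 0.15)]
side thread_tape [([0.367, 0.112, 0.014], 0.83)]
side copper_coupling [([0.383, -0.195, 0.026], 0.82)]
```

View pics/scene1.png

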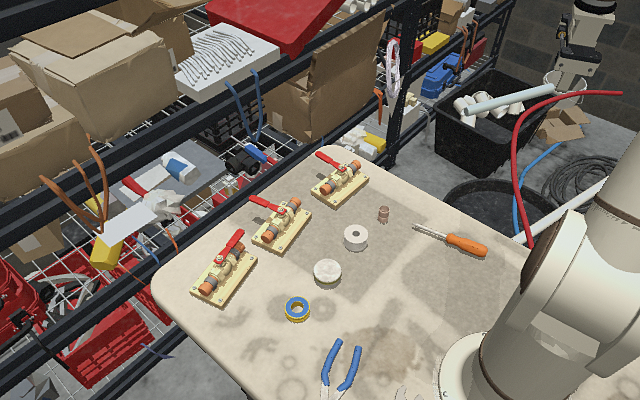

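View pics/side1.png

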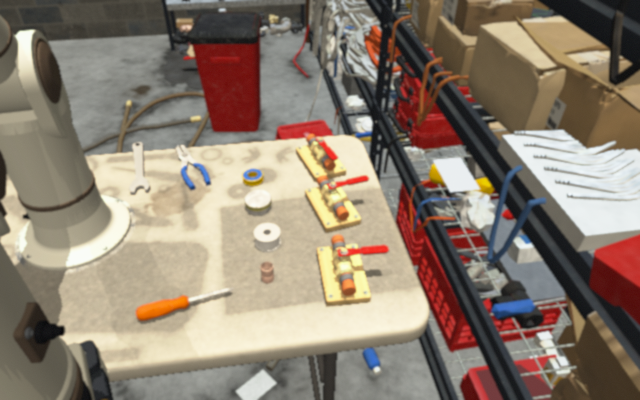

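The open valve is the one at left (y≈0.14): in scene its lever runs from about (222,250) to (242,232) along the pipe; in side it sits at (320,152). The other two levers stand across their pipes. I'll enlarge that valve in both views.

Run:
```python
import cv2,numpy as np
a=cv2.imread("pics/scene1.png")[220:315,180:270];b=cv2.imread("pics/side1.png")[125:190,285:365]
a=cv2.resize(a,None,fx=4.4,fy=4.4,interpolation=cv2.INTER_CUBIC)
b=cv2.resize(b,None,fx=5,fy=5,interpolation=cv2.INTER_CUBIC)
c=np.zeros((420,800,3),np.uint8);c[:a.shape[0],:a.shape[1]]=a[:420];c[:b.shape[0],400:800]=b
cv2.imwrite("pics/crop1.png",c)
```

```text
(no output)
```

View pics/crop1.png

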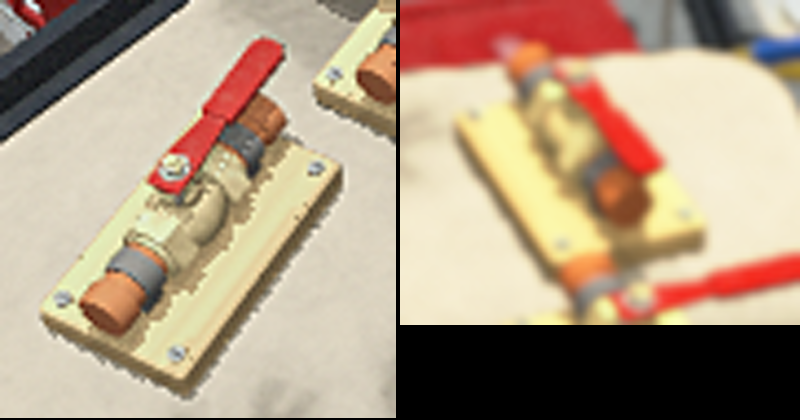

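Nut at scene (219.5,257.5) and side (320,139); lever's free end at scene (241.5,230) and side (336,157.5).

```bash
cat > h.py <<'E'
from bench import *
import numpy as np,cv2
def bp(p,uv,z):
    d=p.get("dist",p.get("D"));d=None if d is None else np.array(d,float)
    x,y=cv2.undistortPoints(np.array([[uv]],float),np.array(p["K"],float),d)[0,0]
    T=np.array(p["pose"]);r=T[:3,:3]@[x,-y,-1];o=T[:3,3]
    return (o+r*(z-o[2])/r[2]).round(4)
E
python3 - <<'E'
from h import *
a=snapshot("scene");b=snapshot("side");print([k for k in a])
print(bp(a,(219.5,257.5),.075),bp(b,(320,139),.075))
print(bp(a,(241.5,230),.068),bp(b,(336,157.5),.068))
print(bp(a,(282,211),.075),bp(a,(252,199),.068),bp(a,(335,172),.075))
print(sense()["clock"])
E
```

```text
['img', 'K', 'pose', 'shot']
[0.5289 0.1576 0.075 ] [0.5306 0.1488 0.075 ]
[0.5524 0.0804 0.068 ] [0.5558 0.0811 0.068 ]
[ 0.5212 -0.0071  0.075 ] [0.5998 0.0062 0.068 ] [ 0.5125 -0.1723  0.075 ]
1.0
```

Request:
{"fn": "jog_arm", "kwargs": {
  "moves": [
    [0, 0, 0, 38, -30, 0, 0],
    [0, 0, 0, 38, -30, 0, 0],
    [0, 0, 0, 38, -30, 0, 0],
    [0, 0, 0, 38, -30, 0, 0],
    [0, 0, 0, 38, -30, 0, 0]
  ],
  "newtons": 5
}}

```text
clock: 1.5
tool_pos: [0.3507, -0.4029, 0.227]
eef_rot: [[0.939, 0.343, 0.0], [0.343, -0.939, -0.001], [0.0, 0.001, -1.0]]
contact_force: [1.5, -1.2, 0.7]
width: 0.0563
grasp_force: 0.0
```

Request:
{"fn": "jog_arm", "kwargs": {
  "moves": [
    [0, 0, 0, 37, -30, 0, 0],
    [0, 0, 0, 37, -30, 0, 0],
    [0, 0, 0, 37, -30, 0, 0],
    [0, 0, 0, 25, -37, 0, 0],
    [0, 0, 0, 25, -37, 0, 0]
  ]
}}

```text
clock: 2.0
tool_pos: [0.4457, -0.1934, 0.227]
eef_rot: [[0.939, 0.343, 0.001], [0.343, -0.939, -0.0], [0.001, 0.001, -1.0]]
contact_force: [0.1, 0.4, 0.1]
width: 0.016
grasp_force: 0.0
```

Request:
{"fn": "jog_arm", "kwargs": {
  "moves": [
    [0, 0, 0, 25, -37, 0, 0],
    [0, 0, 0, 25, -37, 0, 0],
    [0, 0, 0, 25, -37, 0, 0],
    [0, 0, 0, 25, -37, 0, 0],
    [0, 0, 0, 25, -37, 0, 0]
  ]
}}

```text
clock: 2.5
tool_pos: [0.4993, 0.0229, 0.2271]
eef_rot: [[0.94, 0.342, 0.001], [0.342, -0.94, -0.001], [0.001, 0.001, -1.0]]
contact_force: [0.1, -0.0, -1.3]
width: 0.0009
grasp_force: 0.0
```

Run:
```python
from h import *
w=snapshot("wrist");s=sense();print(s['clock'],s['tool_pos'],s['eef_rot'].round(3) if hasattr(s['eef_rot'],'round') else s['eef_rot'],s['width'],s['joint_positions'])
cv2.imwrite("pics/w1.png",w["img"])
for l in ("hub_1","lever_end_1","board_1"): print(l,[(np.round(d["point"],3),round(d["conf"],2)) for d in spot_in(w,l)])
```

```text
2.55 [0.50061821 0.03234993 0.22804693] [[ 0.936  0.351  0.004]
 [ 0.351 -0.936  0.005]
 [ 0.006 -0.004 -1.   ]] 0.0006101464867012342 [ 0.5636549   0.2840185  -0.79102316  1.9100797   0.2286564   1.03548257
 -1.53622085]
hub_1 [(array([0.538, 0.153, 0.018]), 0.96), (array([ 0.527, -0.192,  0.014]), 0.96), (array([ 0.539, -0.002,  0.017]), 0.96)]
lever_end_1 [(array([0.541, 0.119, 0.071]), 0.83), (array([ 0.571, -0.004,  0.068]), 0.68), (array([0.537, 0.152, 0.02 ]), 0.16)]
board_1 [(array([ 0.522, -0.192,  0.019]), 0.94), (array([0.54, 0.15, 0.02]), 0.83), (array([0.541, 0.   , 0.016]), 0.76)]
```

View pics/w1.png

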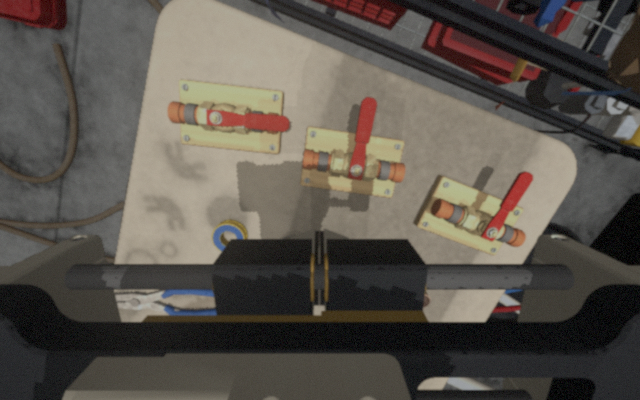

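Wrist view: the open valve is at upper left, with its nut at (216,118), lever end at (288,124) and board corners about (181,81), (285,89), (281,153), (177,147). The other two levers are across their pipes.

Run:
```python
from h import *
w=snapshot("wrist")
h=bp(w,(216.5,117.5),.075);e=bp(w,(289,124.5),.068);print(h,e,np.linalg.norm(h-e))
c=[bp(w,p,.018) for p in((181,81),(285,89),(281,153),(177,147))]
print(c,np.mean(c,0));d=(c[1]-c[0])+(c[2]-c[3]);print("by neg dir",np.degrees(np.arctan2(d[1],d[0])),"lever",np.degrees(np.arctan2(*(e-h)[[1,0]])))
s=sense();R=np.array(s['eef_rot']);print(s['tool_pos'],R.T@(np.array([h[0],h[1],.101])-s['tool_pos']))
```

```text
[0.5328 0.1532 0.075 ] [0.5526 0.0778 0.068 ] 0.07827004535580645
[array([0.5529, 0.2243, 0.018 ]), array([0.5887, 0.1006, 0.018 ]), array([0.5115, 0.0808, 0.018 ]), array([0.4715, 0.212 , 0.018 ])] [0.53115  0.154425 0.018   ]
by neg dir -73.43902149773068 lever -75.28636444182781
[0.49881997 0.02105721 0.22666392] [ 0.07734303 -0.11249387  0.1255825 ]
```

Request:
{"fn": "jog_arm", "kwargs": {
  "moves": [
    [0, 0, 0, 25, -37, 0, 0],
    [0, 0, 0, 26, -37, 0, 0],
    [0, 0, 0, 25, -38, 25, 0],
    [0, 0, 0, 0, 0, 40, 0],
    [0, 0, 0, 0, 0, 40, 0]
  ]
}}

```text
clock: 3.25
tool_pos: [0.5326, 0.1508, 0.1219]
eef_rot: [[0.939, 0.343, 0.002], [0.343, -0.939, 0.0], [0.002, 0.001, -1.0]]
contact_force: [0.8, -1.0, 0.5]
width: 0.0009
grasp_force: 0.0
```

Request:
{"fn": "jog_arm", "kwargs": {
  "moves": [
    [0, 0, 0, 0, 0, 20, 0],
    [0, 0, 0, 0, 0, 0, 0],
    [0, 0, 0, 0, 0, 0, 0],
    [0, 0, 0, 0, 0, 0, 0],
    [0, 0, 0, 0, 0, 0, 0]
  ]
}}

```text
clock: 3.75
tool_pos: [0.533, 0.1507, 0.1044]
eef_rot: [[0.94, 0.342, 0.003], [0.342, -0.94, 0.0], [0.003, 0.001, -1.0]]
contact_force: [0.1, 0.4, -0.6]
width: 0.0004
grasp_force: 0.0
```

Run:
```python
from h import *
for n in ("side","scene"):
    p=snapshot(n)
    if n=="side": b=p["img"][105:190,270:370]
    else: a=p["img"][180:295,160:270]
c=np.hstack([cv2.resize(b,(400,400)),cv2.resize(a,(400,400))]);cv2.imwrite("pics/c2.png",c)
s=sense();R=np.array(s['eef_rot']);print(s['clock'],s['tool_pos'],R.round(3),s['contact_force'],R.T@(np.array([.531,.1535,.099])-s['tool_pos']))
```

```text
3.85 [0.53251298 0.15083013 0.10392115] [[ 0.94   0.342  0.002]
 [ 0.342 -0.94   0.   ]
 [ 0.002  0.001 -1.   ]] [-0.74858736  1.08755743  0.07097313] [-0.00051891 -0.00302985  0.00491791]
```

View pics/c2.png

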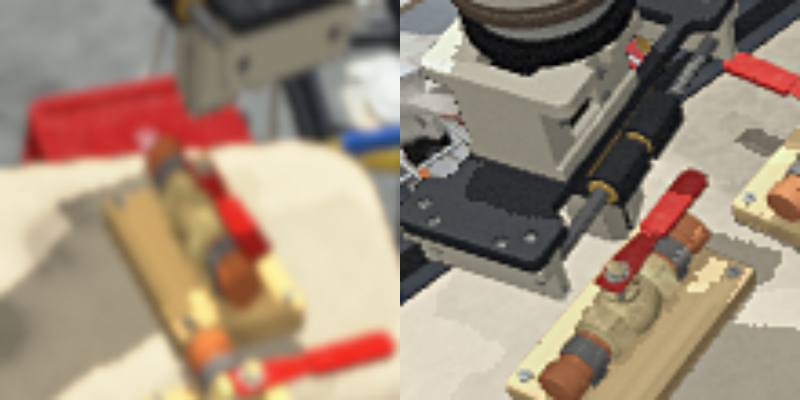

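The fingertips hang directly above the open valve's nut in both views: tip (205,105) over nut (203,160) in the side crop, and (615,235) over (617,270) in the scene crop. I'll hold there.

Request:
{"fn": "jog_arm", "kwargs": {
  "moves": [
    [0, 0, 0, 0, -3, 0, 0],
    [0, 0, 0, 0, 0, 0, 0],
    [0, 0, 0, 0, 0, 0, 0],
    [0, 0, 0, 0, 0, 0, 0],
    [0, 0, 0, 0, 0, 0, 0]
  ]
}}

```text
clock: 4.35
tool_pos: [0.5305, 0.1538, 0.1026]
eef_rot: [[0.939, 0.343, -0.0], [0.343, -0.939, -0.0], [-0.0, 0.0, -1.0]]
contact_force: [0.4, 0.5, -0.1]
width: 0.0005
grasp_force: 0.0
```

Request:
{"fn": "jog_arm", "kwargs": {
  "moves": [
    [0, 0, 0, 0, 0, 0, 0],
    [0, 0, 0, 0, 0, 0, 0],
    [0, 0, 0, 0, 0, 0, 0],
    [0, 0, 0, 0, 0, 0, 0],
    [0, 0, 0, 0, 0, 0, 0]
  ]
}}

```text
clock: 4.85
tool_pos: [0.5305, 0.1538, 0.1026]
eef_rot: [[0.939, 0.343, -0.0], [0.343, -0.939, 0.0], [0.0, -0.0, -1.0]]
contact_force: [0.4, 0.5, 0.0]
width: 0.0005
grasp_force: 0.0
```

Request:
{"fn": "jog_arm", "kwargs": {
  "moves": [
    [0, 0, 0, 0, 0, 0, 0],
    [0, 0, 0, 0, 0, 0, 0],
    [0, 0, 0, 0, 0, 0, 0]
  ]
}}

```text
clock: 5.15
tool_pos: [0.5305, 0.1538, 0.1027]
eef_rot: [[0.939, 0.343, 0.0], [0.343, -0.939, 0.0], [0.0, 0.0, -1.0]]
contact_force: [-0.1, -0.2, -0.6]
width: 0.0006
grasp_force: 0.0
```

```bash
cat > path.py <<'E'
from h import *
s=sense();R=np.array(s['eef_rot']);p=np.array(s['tool_pos']);print(s['clock'],p,s['contact_force'])
b=np.radians(16.6);H=np.array([.531,.1535])
B=np.array([[np.cos(b),-np.sin(b)],[np.sin(b),np.cos(b)]])
def f(t,r,extra=0):
    u=np.array([np.sin(t),-np.cos(t)]);n=np.array([np.cos(t),np.sin(t)])
    return H+B@(r*u-(8.5e-3+9.5e-3*abs(np.cos(t))+19e-3*abs(np.sin(t))+extra)*n)
pts=[np.r_[f(0,.058,.02),p[2]],np.r_[f(0,.058,.02),.057]]+[np.r_[f(t,.058),.057] for t in np.linspace(0,1.5,11)]
q=p
for x in pts: print(x.round(3),(R.T@(x-q)*1000).round(1));q=x
E
python3 path.py
```

```text
5.15 [0.530538   0.15378068 0.10266162] [-0.08265484 -0.21416013 -0.55745496]
[0.511 0.087 0.103] [-41.1  56.   -0. ]
[0.511 0.087 0.057] [-0.  -0.  45.7]
[0.53  0.093 0.057] [20.   1.2  0. ]
[0.537 0.092 0.057] [6.  2.8 0. ]
[0.544 0.092 0.057] [6.7 2.2 0. ]
[0.551 0.094 0.057] [7.4 1.4 0. ]
[0.559 0.096 0.057] [8.  0.4 0. ]
[0.567 0.1   0.057] [ 8.4 -0.9  0. ]
[0.574 0.105 0.057] [ 8.6 -2.3  0. ]
[0.581 0.111 0.057] [ 8.5 -3.9  0. ]
[0.586 0.119 0.057] [ 8.1 -5.5  0. ]
[0.591 0.128 0.057] [ 7.3 -7.1  0. ]
[0.594 0.139 0.057] [ 6.2 -8.6  0. ]
```

Request:
{"fn": "jog_arm", "kwargs": {
  "moves": [
    [0, 0, 0, -20, 28, 0, 0],
    [0, 0, 0, -21, 28, 0, 0],
    [0, 0, 0, 0, 0, 23, 0],
    [0, 0, 0, 0, 0, 23, 0],
    [0, 0, 0, 0, 0, 0, 0]
  ]
}}

```text
clock: 5.65
tool_pos: [0.509, 0.086, 0.0545]
eef_rot: [[0.94, 0.342, -0.005], [0.342, -0.94, -0.001], [-0.005, -0.001, -1.0]]
contact_force: [-0.2, -0.2, 0.3]
width: 0.0007
grasp_force: 0.0
```

Request:
{"fn": "jog_arm", "kwargs": {
  "moves": [
    [0, 0, 0, 7, 0, 0, 0],
    [0, 0, 0, 7, 0, 0, 0],
    [0, 0, 0, 6, 1, 0, 0],
    [0, 0, 0, 6, 3, 0, 0],
    [0, 0, 0, 0, 0, 0, 0]
  ]
}}

```text
clock: 6.15
tool_pos: [0.5384, 0.0924, 0.0571]
eef_rot: [[0.939, 0.343, 0.001], [0.343, -0.939, 0.0], [0.002, 0.0, -1.0]]
contact_force: [-0.3, -0.6, -0.5]
width: 0.0006
grasp_force: 0.0
```

Request:
{"fn": "jog_arm", "kwargs": {
  "moves": [
    [0, 0, 0, 7, 2, 0, 0],
    [0, 0, 0, 7, 2, 0, 0],
    [0, 0, 0, 8, 0, 0, 0],
    [0, 0, 0, 8, -1, 0, 0],
    [0, 0, 0, 0, 0, 0, 0]
  ]
}}

```text
clock: 6.65
tool_pos: [0.568, 0.1005, 0.0569]
eef_rot: [[0.939, 0.343, 0.002], [0.343, -0.939, 0.001], [0.002, -0.0, -1.0]]
contact_force: [-0.2, -1.8, -0.2]
width: 0.0007
grasp_force: 0.2
```

Request:
{"fn": "jog_arm", "kwargs": {
  "moves": [
    [0, 0, 0, 9, -2, 0, 0],
    [0, 0, 0, 8, -4, 0, 0],
    [0, 0, 0, 4, -3, 0, 0],
    [0, 0, 0, 4, -3, 0, 0],
    [0, 0, 0, 0, 0, 0, 0]
  ]
}}

```text
clock: 7.15
tool_pos: [0.5863, 0.1209, 0.0569]
eef_rot: [[0.939, 0.344, 0.001], [0.344, -0.939, 0.001], [0.001, -0.001, -1.0]]
contact_force: [-0.3, -0.1, -0.2]
width: 0.0002
grasp_force: 0.2
```

Run:
```python
from path import *
print("to go from here:",[ (R.T@(np.r_[f(t,.058),.057]-p)*1000).round(1) for t in (1.2,1.35,1.5,1.57)])
a=snapshot("scene")["img"];b=snapshot("side")["img"]
cv2.imwrite("pics/c3.png",np.hstack([cv2.resize(b[105:190,270:370],(400,400)),cv2.resize(a[180:295,160:270],(400,400))]))
```

```text
7.15 [0.58625622 0.12088669 0.05689344] [-0.25276154 -0.13055972 -0.21041029]
[0.511 0.087 0.057] [-82.2   5.9  -0.1]
[0.511 0.087 0.057] [ 0.  -0.  -0.1]
[0.53  0.093 0.057] [20.   1.2  0. ]
[0.537 0.092 0.057] [6.  2.8 0. ]
[0.544 0.092 0.057] [6.7 2.2 0. ]
[0.551 0.094 0.057] [7.4 1.4 0. ]
[0.559 0.096 0.057] [8.  0.4 0. ]
[0.567 0.1   0.057] [ 8.4 -0.8  0. ]
[0.574 0.105 0.057] [ 8.6 -2.3  0. ]
[0.581 0.111 0.057] [ 8.6 -3.9  0. ]
[0.586 0.119 0.057] [ 8.1 -5.5  0. ]
[0.591 0.128 0.057] [ 7.3 -7.1  0. ]
[0.594 0.139 0.057] [ 6.2 -8.6  0. ]
to go from here: [array([-0.4,  1.6, -0.1]), array([ 6.9, -5.5, -0.1]), array([ 13.1, -14.1,  -0.1]), array([ 15.5, -18.6,  -0.1])]
```

View pics/c3.png

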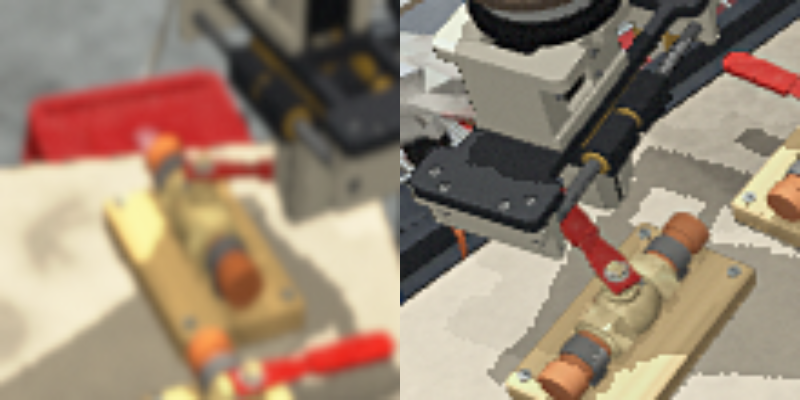

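The lever (side crop (200–270,168), scene crop (570,215)–(617,270)) is being pushed and is nearly square. I'll continue slowly to the stop.

Request:
{"fn": "jog_arm", "kwargs": {
  "moves": [
    [0, 0, 0, 4, -3, 0, 0],
    [0, 0, 0, 3, -3, 0, 0],
    [0, 0, 0, 3, -4, 0, 0],
    [0, 0, 0, 3, -4, 0, 0],
    [0, 0, 0, 0, 0, 0, 0]
  ]
}}

```text
clock: 7.75
tool_pos: [0.5933, 0.1386, 0.0568]
eef_rot: [[0.939, 0.344, 0.001], [0.344, -0.939, 0.001], [0.001, -0.001, -1.0]]
contact_force: [-0.0, 0.4, 1.4]
width: 0.0005
grasp_force: 0.2
```

Request:
{"fn": "jog_arm", "kwargs": {
  "moves": [
    [0, 0, 0, 0, -1, 0, 0],
    [0, 0, 0, 0, -1, 0, 0]
  ]
}}

```text
clock: 7.95
tool_pos: [0.5929, 0.139, 0.0568]
eef_rot: [[0.94, 0.343, 0.001], [0.343, -0.94, 0.0], [0.001, 0.0, -1.0]]
contact_force: [1.1, -1.3, 0.9]
width: 0.0006
grasp_force: 0.5
```

Run:
```python
from h import *
a=snapshot("scene");b=snapshot("side");s=sense();print(s['tool_pos'],s['contact_force'])
cv2.imwrite("pics/c4.png",np.hstack([cv2.resize(b["img"][105:190,270:370],(400,400)),cv2.resize(a["img"][180:295,160:270],(400,400))]))
```

```text
[0.59276291 0.13905171 0.05682737] [ 0.82494344 -0.61392064 -0.01800401]
```

View pics/c4.png

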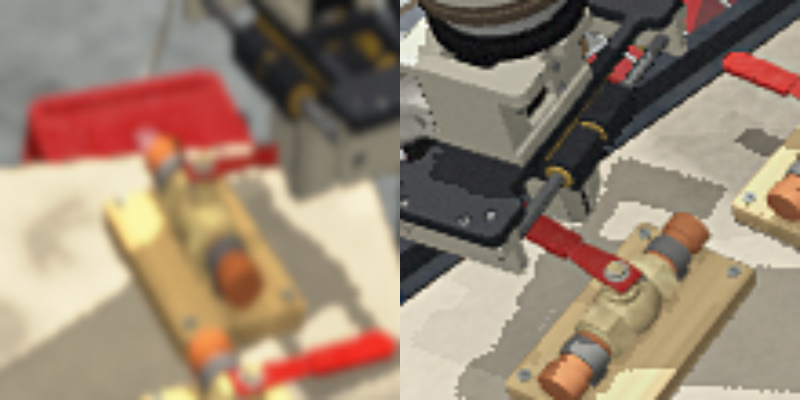

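The lever now lies near square, pointing to (530,230) in the scene crop, and no stop force is felt yet. Small steps until the stop shows.

Request:
{"fn": "jog_arm", "kwargs": {
  "moves": [
    [0, 0, 0, 0, -1, 0, 0],
    [0, 0, 0, 0, -1, 0, 0],
    [0, 0, 0, 0, 0, 0, 0]
  ]
}}

```text
clock: 8.35
tool_pos: [0.5918, 0.141, 0.0568]
eef_rot: [[0.939, 0.343, 0.001], [0.343, -0.939, 0.0], [0.001, 0.0, -1.0]]
contact_force: [0.9, -0.2, 0.6]
width: 0.0005
grasp_force: 0.6
```

Request:
{"fn": "jog_arm", "kwargs": {
  "moves": [
    [0, 0, 0, 0, -1, 0, 0],
    [0, 0, 0, 0, -1, 0, 0],
    [0, 0, 0, 0, 0, 0, 0]
  ]
}}

```text
clock: 8.65
tool_pos: [0.591, 0.1431, 0.0568]
eef_rot: [[0.939, 0.343, 0.0], [0.343, -0.939, 0.0], [0.0, -0.0, -1.0]]
contact_force: [1.2, -0.5, 1.9]
width: 0.0007
grasp_force: 0.7
```

Request:
{"fn": "jog_arm", "kwargs": {
  "moves": [
    [0, 0, 0, 0, -1, 0, 0],
    [0, 0, 0, 0, 0, 0, 0]
  ]
}}

```text
clock: 8.85
tool_pos: [0.5906, 0.144, 0.0567]
eef_rot: [[0.939, 0.343, 0.0], [0.343, -0.939, 0.0], [0.0, -0.0, -1.0]]
contact_force: [0.6, -0.2, 0.8]
width: 0.0003
grasp_force: 0.7
```

Request:
{"fn": "jog_arm", "kwargs": {
  "moves": [
    [0, 0, 0, 0, -1, 0, 0],
    [0, 0, 0, 0, 0, 0, 0]
  ]
}}

```text
clock: 9.05
tool_pos: [0.5903, 0.1449, 0.0567]
eef_rot: [[0.939, 0.343, 0.0], [0.343, -0.939, 0.0], [0.0, -0.0, -1.0]]
contact_force: [0.8, -0.7, 0.7]
width: 0.0008
grasp_force: 0.8
```

Run:
```python
from h import *
w=snapshot("wrist");a=snapshot("scene");s=sense();print(s['tool_pos'],s['contact_force'])
cv2.imwrite("pics/c5.png",np.hstack([cv2.resize(w["img"],(480,300)),cv2.resize(a["img"][180:295,160:270],(300,300))]))
```

```text
[0.59019949 0.14479049 0.05666156] [ 1.5558818  -0.4615902   1.99844722]
```

View pics/c5.png

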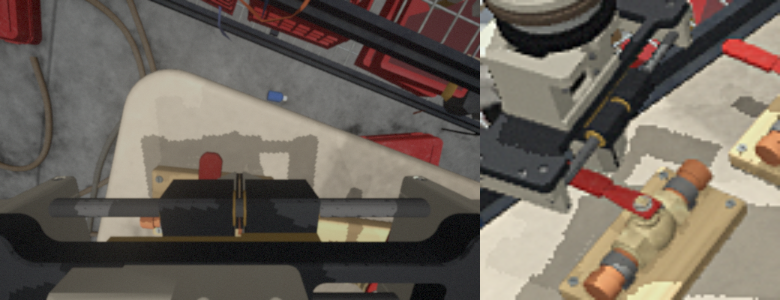

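In the wrist view the lever's end is at (209,165), beside the fingers and nearly along the tool's x axis. There's still no stop, so I continue.

Request:
{"fn": "jog_arm", "kwargs": {
  "moves": [
    [0, 0, 0, 0, -1, 0, 0],
    [0, 0, 0, 0, 0, 0, 0]
  ]
}}

```text
clock: 9.35
tool_pos: [0.59, 0.1456, 0.0567]
eef_rot: [[0.939, 0.343, 0.0], [0.343, -0.939, -0.0], [0.0, 0.0, -1.0]]
contact_force: [1.4, -0.5, 1.1]
width: 0.0009
grasp_force: 0.8
```

Request:
{"fn": "jog_arm", "kwargs": {
  "moves": [
    [0, 0, 0, 0, -1, 0, 0],
    [0, 0, 0, 0, 0, 0, 0]
  ]
}}

```text
clock: 9.55
tool_pos: [0.59, 0.1459, 0.0567]
eef_rot: [[0.94, 0.342, 0.0], [0.342, -0.94, -0.001], [0.0, 0.001, -1.0]]
contact_force: [2.1, -2.2, 1.6]
width: 0.0005
grasp_force: 1.5
```

Request:
{"fn": "jog_arm", "kwargs": {
  "moves": [
    [0, 0, 0, 0, -1, 0, 0],
    [0, 0, 0, 0, 0, 0, 0]
  ]
}}

```text
clock: 9.75
tool_pos: [0.5899, 0.1461, 0.0567]
eef_rot: [[0.94, 0.342, 0.001], [0.342, -0.94, -0.002], [0.0, 0.002, -1.0]]
contact_force: [2.2, -4.0, 1.3]
width: 0.0005
grasp_force: 2.2
```

The stop is reached: the force is rising and the tool has stalled. I'll back off, rise, and return above the nut.

Request:
{"fn": "jog_arm", "kwargs": {
  "moves": [
    [0, 0, 0, 0, 8, 0, 0],
    [0, 0, 0, 0, 8, 0, 0],
    [0, 0, 0, 0, 0, -25, 0],
    [0, 0, 0, 0, 0, -25, 0],
    [0, 0, 0, 0, 0, 0, 0]
  ]
}}

```text
clock: 10.25
tool_pos: [0.5965, 0.1334, 0.1096]
eef_rot: [[0.939, 0.343, 0.004], [0.343, -0.939, 0.002], [0.005, -0.0, -1.0]]
contact_force: [0.9, 0.0, -0.5]
width: 0.0006
grasp_force: 0.0
```

Run:
```python
from h import *
s=sense();R=np.array(s['eef_rot']);print(s['tool_pos'],R.T@(np.array([.531,.1535,.102])-s['tool_pos'])*1000)
```

```text
[0.59645561 0.13344939 0.10960379] [-54.64827758 -41.27459459   7.3658129 ]
```

Request:
{"fn": "jog_arm", "kwargs": {
  "moves": [
    [0, 0, 0, -28, -20, 0, 0],
    [0, 0, 0, -27, -21, 0, 0],
    [0, 0, 0, 0, 0, 5, 0],
    [0, 0, 0, 0, 0, 0, 0],
    [0, 0, 0, 0, 0, 0, 0]
  ]
}}

```text
clock: 10.75
tool_pos: [0.5295, 0.1516, 0.1012]
eef_rot: [[0.94, 0.342, -0.0], [0.342, -0.94, -0.0], [-0.0, -0.0, -1.0]]
contact_force: [0.9, -0.6, 0.6]
width: 0.0002
grasp_force: 0.0
```

Run:
```python
from h import *
a=snapshot("scene");b=snapshot("side");s=sense();print(s['clock'],s['tool_pos'],s['contact_force'])
cv2.imwrite("pics/c6.png",np.hstack([cv2.resize(b["img"][105:190,270:370],(400,400)),cv2.resize(a["img"][180:295,160:270],(400,400))]))
```

```text
10.85 [0.52990178 0.15165971 0.10149043] [0.17891021 0.48240252 0.05539092]
```

View pics/c6.png

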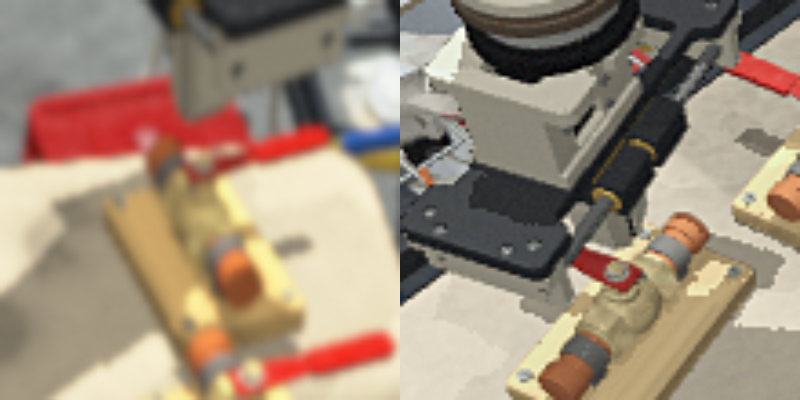

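The lever is shut, at (200–325,145) in the side crop and parallel to its neighbour. The fingertips are above the nut and clear of it, so I'm handing in.

```bash
python3 -c "
from bench import *
print(job_done())"
```

```text
the job is handed in; nothing more can be done
None
```

I pointed at the open valve (the left one, board at y ≈ 0.15 m), pushed its lever to the shut stop with a contact force of about 5 N, and handed the job in with the fingertips about 26 mm above its nut; no verdict was returned.

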